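# Open the stock pot and hang the ladle in it

## Task

Lift the glass lid off the stock pot and lay it gently, knob up, in the middle of the white chopping board. Then take the ladle from the dish rack's utensil rail and hang it by its own hook over the pot's rim, bowl inside the pot and hook tongue outside, so that it stays hanging there when you let go. Leave everything else where it is, and do not shove the pot along.

Things in the scene. Friction and masses are not known exactly. Their poses are not given: they have to be found in the camera images.
- pot: Open stainless stock pot, loose, 3 kg. Origin: centre of its underside, z up. Outer diameter 210, wall 4 (inner diameter 202), rim 160 above the origin, inner floor at 6. Two loop handles on its +y and -y sides, reaching 145 out from the axis, 84 wide along x, bars 9 thick at 120 to 131 above the origin.
- lid: Round glass lid with steel edge, 0.45 kg, on the pot at the start. Origin: centre of its underside, z up. A plug of diameter 194, 6 deep, sits inside the pot's rim; the steel edge above it, diameter 216, rests on the rim; the glass domes up to z 28. Black round knob, diameter 34, from z 40 to 65, on a stem of diameter 16.
- lid_knob (a point): Middle of the lid's knob, where to grip it: on the lid's axis, 53 mm above the lid's underside.
- board: White plastic chopping board, fixed on the counter, empty, 200 (x) by 260 (y) by 15 thick. Origin: centre of its underside.
- rack: Steel-wire dish rack with plates, fixed. Its utensil side is -x. Origin: on the counter under the middle of the utensil rail. Sloping legs at y -150 and 150, from the rail's ends down to x -54. Basket behind, x 40 to 320, y -190 to 190, wire 120 high; the standing plates reach 236 high and begin at x 85. Nothing nearer than x 40 is higher than the rail.
- rack_rail (a point): Middle of the utensil rail, on its top: a bar of diameter 8 along the rack's y, from y -150 to 150, its top 180 above the counter. Below it a second bar of diameter 8 (rack x -25.4, centre 105 above the counter), on which the hanging handles lean. The utensils hang square to the rail, their axes parallel to the rack's.
- ladle: Ladle, 0.13 kg: black handle and hook, round steel bowl, mouth up. Hangs upright on the rail in one of three places. Origin: on the handle's axis, level with the hook's underside (which sits on rail or rim); z up, hook to +x, bowl to -x. Handle 10 (x) by 20 (y), straight from z 6 to -80, then a 4 by 12 strap. To grip: from above, fingers closing along y, on the handle at z -10 to -25.
- ladle_tip (a point): Flared lower end of the ladle's hook tongue: ladle x 45, z -26. The hook: a flat bridge 6 thick, 16 wide (y), from the handle out to x 44, then a tongue 16 wide and 5 thick downwards, inner face at x 39. The gap between handle and tongue is 34 wide (x 5 to 39); the rail starts in it close to the tongue.
- ladle_bowl (a point): Centre of the ladle's bowl: ladle x -30, z -112. Outer diameter 62, mouth at z -96, bottom at z -128. Hung on the pot the ladle swings in by up to about 0.35 rad until it rests on the wall inside. Letting go inside the pot, open the fingers only some 8 mm a side: the wall curves close by.
- turner: Slotted turner with the same handle and hook (same frame), flat slotted blade 66 wide from z -94 to -162. Hangs beside the ladle and stays there.
- spoon: Serving spoon with the same handle and hook (same frame), shallow oval bowl 46 wide from z -93 to -156. Hangs beside the ladle and stays there. The three utensils hang in any order, about 85 mm apart.
- bottle: Green glass bottle standing on the counter, loose, diameter 60, 250 tall. Origin: centre of its underside. Bystander.
- jar: Small spice jar, loose, diameter 46, 100 tall. Origin: centre of its underside. Bystander.
- mug: White mug, loose, diameter 80, 92 tall, handle on its +y side. Origin: centre of its underside. Bystander.
Not all that is in view belongs to the job. What is meant by the lid is not red or turquoise, and is the larger of those in its own colour.

How it is judged:
On the way, in this order (a step that is already met when the one before it is completed fails the run):
1. the lid lies flat, knob up, on the chopping board, let go (horizontal distance between lid and board below 0.06 m and z of lid in the frame of board below 0.022 m and angle between lid's own z axis and vertical below 0.08 rad and contact force between the fingers and lid below 0.1 N), for 0.2 s.
2. the ladle hangs by its hook over the pot's rim, bowl inside and tongue outside, let go (horizontal distance between ladle_bowl and pot below 0.095 m and z of ladle_bowl in the frame of pot below 0.1 m and horizontal distance between ladle_tip and pot above 0.105 m and z of ladle_tip in the frame of pot below 0.152 m and angle between ladle's own z axis and vertical below 0.5 rad and contact force between the fingers and ladle below 0.1 N), for 0.3 s.
At the end, for the whole second after the job is handed in: The lid lies flat and still, knob up, on the board, centres within 60 mm. The ladle hangs still by its hook over the pot's rim: bowl inside, below the rim; tongue tip outside, 8 mm or more below the rim; leaning under 0.5 rad. The pot stands level (horizontal distance between lid and board below 0.06 m and z of lid in the frame of board below 0.022 m and angle between lid's own z axis and vertical below 0.08 rad and linear speed of lid below 0.02 m/s and horizontal distance between ladle_bowl and pot below 0.095 m and z of ladle_bowl in the frame of pot below 0.1 m and horizontal distance between ladle_tip and pot above 0.105 m and z of ladle_tip in the frame of pot below 0.152 m and angle between ladle's own z axis and vertical below 0.5 rad and linear speed of ladle below 0.03 m/s and angular speed of ladle below 0.3 rad/s and angle between pot's own z axis and vertical below 0.03 rad); the robot touches nothing.
It fails at once if the pot is shoved more than 30 mm (distance of pot from where it was at the start of the episode above 0.03 m).
It fails at once if the glass lid is dropped or banged down (faster than 0.4 m/s within 30 mm of the board's top or lower) (height (world z) of lid below 0.045 m and linear speed of lid above 0.4 m/s).
It fails at once if the turner or the spoon is taken or knocked off its place on the rail (over 30 mm) (distance of any of turner, spoon from where it was at the start of the episode above 0.03 m).
It fails at once if the bottle, jar or mug is moved more than 25 mm or tipped (distance of any of bottle, jar, mug from where it was at the start of the episode above 0.025 m or angle between any of bottle, jar, mug's own z axis and vertical above 0.3 rad).
It also fails if it takes over 58 s, if anything falls off the work surface, if the arm or the gripper's body presses on something with over 40 N, if the wrist force passes 120 N, or if a joint passes its speed limit or range.

## Robot

A 6-joint arm with a two-finger parallel gripper is mounted at the origin on the work surface. World frame = base frame: x ahead of the robot, y to its left, z up, the work surface at z = 0. Lengths are in m, angles in rad, forces in N, time in s.
With the tool pointing down it reaches from about 0.35 to 0.85 m from the base axis. Payload 8.1 kg.
Tool frame: the origin (TCP) lies on the centre line of the jaws, within the pads' length; the fingertips stand 17 mm ahead of it and the grasp point (between the pads) lies 2 mm behind it; z points along the fingers, y is the line along which they close (so a half turn about z gives the same grasp; the last joint's range is limited). The gripper opens to 93 mm and grips with 3 to 60 N. Pads are 15 mm wide; open, the fingers measure 128 mm over their backs; the gripper's body (75 mm by 188 mm) begins 65 mm behind the grasp point.
Start: joints at [1.04, 0.13, 1.488, -0, 1.523, -0.085], TCP at [0.259, 0.541, 0.236] pointing down, gripper open.
Joint ranges: [-2.96, 2.96], [-0.89, 2.26], [0.02, 2.5], [-1.34, 4.48], [0, 2.73], [-2.66, 2.66]. Speed limits (rad/s): [2.39, 2.39, 2.79, 3.14, 3.14, 3.14].

## Interface

Orientations are given as a rotation vector (axis times angle).
In Python, from plant import status, eyes, robot gives the robot as it stands. The module is installed in compiled form; this text tells all that it offers.
- The arm moves only by the tool servo_tool, never from a script. Its argument "plan" is text: rows parted by semicolons, each of 4 numbers parted by spaces: the shift along the tool's x, y, z in m, then the turn about the tool's z in degrees. A call has 1 to 12 rows; each row is the pose to reach, as a shift and turn from the pose commanded when the call began, along the tool's axes at that moment; what a row does not reach only later rows make up. A row lasts 1/12 s, in which the tool goes at most 41.7 mm and 7.16 degrees, less where a joint would pass 70% of its speed; a pose out of reach is approached as far as the arm can. A call with a gripper value outside its range is refused whole. "grip" is the closure, from -1 (fully open) to 1 (shut), set as the call begins (left out, the last holds). The fingers move at their own pace and stop on an object; "grip_force" is the grip in N (left out, the last holds). Time passes only in rows, so rows that repeat a pose let the fingers close. It gives the time, the measured TCP pose, the force, the opening and the grip force at its end, in the units of the state.
- status.read_state(): the state, without advancing time (a new reading comes with each control period).
- eyes.read_camera(name): name is "scene" or "side" or "wrist"; returns a dict with "image" (420x560x3 uint8, blue, green, red), "fovy" (degrees; the focal length in pixels is half the picture's height over the tangent of half this angle, whatever the lens; pixels are square), "cx", "cy" (the principal point, pixels), "world_from_camera" (4x4, takes a point from camera to world coordinates); the wrist camera has in their place "hand_eye" (4x4, takes a point from camera to tool coordinates, whose origin is the TCP and whose axes are the flange's). Camera axes: x right, y down, z forward; pixel columns grow to the right and rows downward; lengths in m; the calibration is good to about 2 mm. The wrist camera is an equidistant fisheye: a pixel r from the principal point sees the ray r / f radians off the axis. A picture is of the moment at which its call begins: read the wrist's pose just before it. There is no depth.
- robot.close_job(): hands the job in; it is judged then, once.
The state is a dict: "t": time; "q": joint angles; "dq": joint speeds; "joint_torque": joint torques, N m; "tool_pos": TCP position; "orientation": TCP orientation; "force": force on the tool from outside, world axes, zero at the start; "wrist_torque": the same for the moment, N m; "opening": finger opening in m; "gripper_force": force on a finger pad.
Only numpy, scipy, OpenCV 4.12 (cv2) and the standard library are available. Lean on these libraries where they do the work, as an engineer would, in place of code of your own. Each camera call takes 0.05 s, during which the arm holds its last target. There are 200 camera calls.

## Working session

There is one attempt and no reset: what is moved stays moved. The work goes in short steps, Python scripts to look and compute and a tool call to move; the robot and the scene stay as the last step left them, time stands still between calls to the robot, and variables do not carry over. Pictures are saved under pics/ and viewed, at most 10 in all, crops included, and the job is handed in when it is done.

Besides the shell and the picture viewer there is one more tool, called after ">>>" as name(argument=value, ...) on one line, values as JSON. servo_tool: Moves the arm, as the interface text tells. Its arguments: {"type":"object","properties":{"plan":{"type":"string"},"grip":{"type":"number"},"grip_force":{"type":"number"}},"required":["plan"]}

```bash
mkdir -p pics; cat > h.py <<'E'
import numpy as np, cv2
from scipy.spatial.transform import Rotation as R
from plant import status, eyes, robot
def grab(name, fn=None):
    s=status.read_state(); c=eyes.read_camera(name)
    if fn: cv2.imwrite('pics/'+fn,c['image'])
    if name=='wrist':
        T=np.eye(4);T[:3,:3]=R.from_rotvec(s['orientation']).as_matrix();T[:3,3]=s['tool_pos']
        c['T']=T@c['hand_eye']
    else: c['T']=c['world_from_camera']
    c['f']=210/np.tan(np.radians(c['fovy']/2)); c['fish']=name=='wrist'
    return c
def ray(c,u,v):
    x,y=u-c['cx'],v-c['cy']
    if c['fish']:
        r=np.hypot(x,y)+1e-9; th=r/c['f']; d=np.array([np.sin(th)*x/r,np.sin(th)*y/r,np.cos(th)])
    else: d=np.array([x,y,c['f']]);d=d/np.linalg.norm(d)
    return c['T'][:3,3],c['T'][:3,:3]@d
def onz(c,u,v,z):
    o,d=ray(c,u,v); return o+d*(z-o[2])/d[2]
def tri(*rays):
    A=sum(np.eye(3)-np.outer(d,d) for o,d in rays); b=sum((np.eye(3)-np.outer(d,d))@o for o,d in rays)
    p=np.linalg.solve(A,b); return p,[np.linalg.norm((np.eye(3)-np.outer(d,d))@(p-o)) for o,d in rays]
E
python3 - <<'E'
from h import *
np.set_printoptions(precision=3,suppress=True)
for n in ['scene','side','wrist']:
    c=grab(n,n+'0.png'); print(n,c['fovy'],c['cx'],c['cy'],c['T'])
print(status.read_state())
E
```

```text
scene 44.968659004763964 269.8114445693033 212.8883009532734 [[ 0.887  0.341 -0.311  0.955]
 [ 0.462 -0.663  0.589 -0.749]
 [-0.006 -0.666 -0.746  1.127]
 [ 0.     0.     0.     1.   ]]
side 47.5000468113536 279.052005089946 207.18277829844658 [[ 0.972 -0.171  0.163  0.296]
 [-0.236 -0.713  0.66  -0.878]
 [ 0.003 -0.68  -0.734  1.146]
 [ 0.     0.     0.     1.   ]]
wrist 65.70646984690485 282.4479621914037 204.9406690776249 [[ 0.432  0.864  0.259  0.185]
 [ 0.902 -0.413 -0.125  0.575]
 [-0.001  0.288 -0.958  0.384]
 [ 0.     0.     0.     1.   ]]
{'t': 0.15, 'q': array([ 1.04 ,  0.131,  1.489, -0.   ,  1.523, -0.085]), 'dq': array([-0.   , -0.004, -0.004, -0.   , -0.   , -0.   ]), 'joint_torque': array([  0.001, -56.047, -49.234,   0.077,   0.03 ,  -0.   ]), 'tool_pos': array([0.258, 0.541, 0.235]), 'orientation': array([-0.694, -3.063,  0.002]), 'force': array([-0.451, -0.118, -0.237]), 'wrist_torque': array([ 0.044,  0.012, -0.028]), 'gripper_force': 0.0, 'opening': 0.09268426834576236}
```

```bash
sleep 3; ls pics
```

```text
scene0.png
side0.png
wrist0.png
```

View pics/scene0.png

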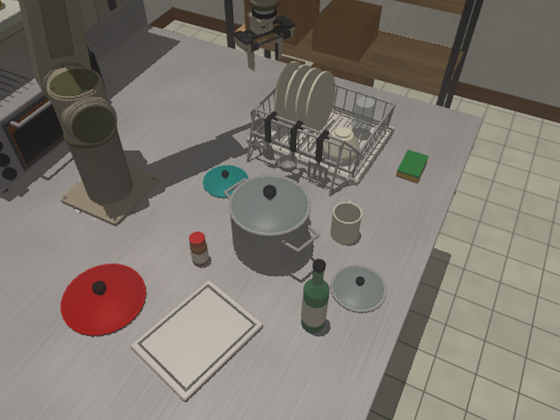

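View pics/side0.png

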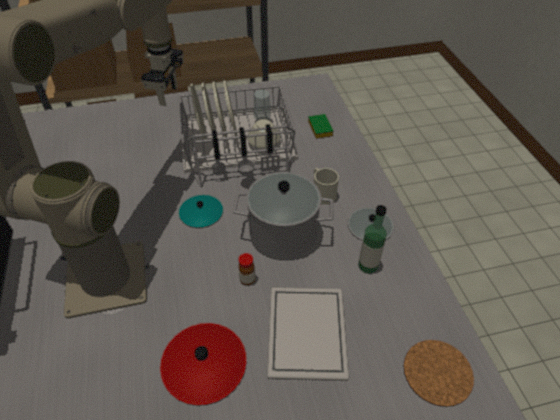

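The scene view shows the pot with its grey lid (knob at 269,191), the board at (198,337), and three black handles at (269,126), (295,136) and (321,148). In the side view the knob is at (284,187), the board at (308,332), and the handles at (215,145), (243,142) and (269,139).

```bash
python3 - <<'E'
from h import *
np.set_printoptions(precision=3,suppress=True)
a=cv2.imread('pics/scene0.png');b=cv2.imread('pics/side0.png')
A=cv2.resize(a[100:190,240:350],None,fx=3.6,fy=3.6,interpolation=3);B=cv2.resize(b[120:210,190:300],None,fx=3.6,fy=3.6,interpolation=3)
cv2.imwrite('pics/crop0.png',np.clip(np.hstack([A,B])*1.4,0,255).astype('uint8'))
cs=grab('scene');cd=grab('side')
def comps(im,mask,x0,y0,x1,y1,amin=15):
    m=np.zeros_like(mask);m[y0:y1,x0:x1]=mask[y0:y1,x0:x1]
    n,l,st,ce=cv2.connectedComponentsWithStats(m.astype('uint8'))
    return [(st[i].tolist(),ce[i].round(1).tolist()) for i in range(1,n) if st[i][4]>=amin]
da=a.max(2)<45;db=b.max(2)<45
print(comps(a,da,250,105,340,175),comps(b,db,195,120,290,170))
print('knob',comps(a,da,250,175,290,205),comps(b,db,270,175,300,197))
# board : bright low-saturation blob
for im,c,r in ((a,cs,(120,270,275,400)),(b,cd,(250,275,360,390))):
    g=im.min(2); m=np.zeros(g.shape,np.uint8); x0,y0,x1,y1=r; m[y0:y1,x0:x1]=(g[y0:y1,x0:x1]>150)
    m=cv2.morphologyEx(m,cv2.MORPH_CLOSE,np.ones((9,9)))
    k=max(cv2.findContours(m,0,1)[0],key=cv2.contourArea); bx=cv2.approxPolyDP(cv2.convexHull(k),8,True)[:,0]
    P=np.array([onz(c,u,v,.015) for u,v in bx]); print(bx.tolist(),P,P.mean(0))
E
```

```text
[([265, 121, 6, 21, 89], [267.8, 131.7]), ([290, 129, 7, 23, 106], [293.0, 140.3]), ([316, 140, 7, 22, 72], [318.9, 149.6])] [([266, 125, 7, 29, 135], [269.1, 140.0]), ([240, 128, 7, 29, 112], [242.8, 142.7]), ([213, 130, 7, 30, 118], [215.5, 145.4])]
knob [([264, 190, 12, 8, 31], [269.7, 194.4])] [([279, 181, 10, 12, 98], [283.6, 186.2])]
[[273, 285], [274, 399], [120, 396], [120, 334], [142, 276], [204, 270]] [[ 0.615 -0.091  0.015]
 [ 0.754 -0.357  0.015]
 [ 0.447 -0.508  0.015]
 [ 0.349 -0.387  0.015]
 [ 0.293 -0.225  0.015]
 [ 0.429 -0.133  0.015]] [ 0.481 -0.283  0.015]Traceback (most recent call last):
  File "<stdin>", line 18, in <module>
ValueError: max() iterable argument is empty
```

```bash
sleep 2
```

```text
(no output)
```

View pics/crop0.png

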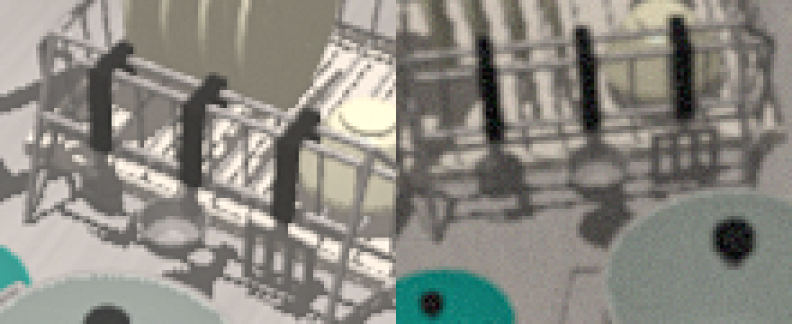

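The crop shows the spoon on the left, the ladle (open round bowl) in the middle, and the turner on the right in both views.

```bash
python3 - <<'E'
from h import *
np.set_printoptions(precision=3,suppress=True)
a=cv2.imread('pics/scene0.png');b=cv2.imread('pics/side0.png')
cs=grab('scene');cd=grab('side')
for im,c,r in ((a,cs,(130,278,268,396)),(b,cd,(262,282,352,382))):
    x0,y0,x1,y1=r; g=cv2.GaussianBlur(im,(3,3),0)[y0:y1,x0:x1].min(2)
    t,m=cv2.threshold(g,0,255,cv2.THRESH_OTSU); m=cv2.morphologyEx(m,cv2.MORPH_CLOSE,np.ones((7,7)))
    k=max(cv2.findContours(m,0,1)[0],key=cv2.contourArea); bx=cv2.approxPolyDP(cv2.convexHull(k),6,True)[:,0]+[x0,y0]
    P=np.array([onz(c,u,v,.015) for u,v in bx]); print('board',t,bx.tolist(),P,P.mean(0),np.linalg.norm(np.diff(P,axis=0),axis=1))
def blob(im,r,t):
    x0,y0,x1,y1=r; m=(im[y0:y1,x0:x1].max(2)<t).astype('uint8'); n,l,st,ce=cv2.connectedComponentsWithStats(m)
    i=1+st[1:,4].argmax(); return st[i]+[x0,y0,0,0,0],ce[i]+[x0,y0]
ka=blob(a,(255,178,285,203),60);kb=blob(b,(272,175,297,197),60);print(ka,kb)
p=tri(ray(cs,*ka[1]),ray(cd,*kb[1]));print('knob',p)
# handles
for ra,rb in (((262,112,275,150),(210,126,222,164)),((287,120,301,158),(237,124,249,162)),((313,131,328,170),(263,121,276,159))):
    A=blob(a,ra,60);B=blob(b,rb,60);print(A[0],B[0])
# refraction-free rough: bottle base, jar, mug axis mid pts
for n,u,v,U,V in (('bottlecap',319,265,381,211),('jartop',198,238,246,260),('mug',347,213,326,177)):
    print(n,tri(ray(cs,u,v),ray(cd,U,V)))
for n,(u,v),(U,V) in (('h1top',(271,116),(214,131)),('h2top',(297,126),(242,128)),('h3top',(323,137),(268,125)),('h2low',(292,151),(243.5,156))):
    print(n,tri(ray(cs,u,v),ray(cd,U,V)))
E
```

```text
board 118.0 [[267, 278], [267, 395], [130, 395], [130, 321], [143, 278]] [[ 0.591 -0.079  0.015]
 [ 0.736 -0.356  0.015]
 [ 0.465 -0.496  0.015]
 [ 0.349 -0.347  0.015]
 [ 0.299 -0.229  0.015]] [ 0.488 -0.301  0.015] [0.313 0.305 0.189 0.128]
board 113.0 [[340, 289], [347, 377], [268, 375], [272, 288]] [[ 0.638 -0.203  0.015]
 [ 0.574 -0.446  0.015]
 [ 0.389 -0.396  0.015]
 [ 0.455 -0.155  0.015]] [ 0.514 -0.3    0.015] [0.252 0.192 0.25 ]
(array([264, 186,  12,  13, 131]), array([269.412, 191.504])) (array([278, 181,  12,  13, 116]), array([283.362, 186.371]))
knob (array([0.535, 0.044, 0.204]), [np.float64(1.627008921749052e-05), np.float64(1.6270089217433617e-05)])
[265 112  10  31 175] [212 129   9  35 159]
[290 121  11  31 180] [240 128   7  34 151]
[315 131  13  32 194] [266 125   8  34 181]
bottlecap (array([ 0.748, -0.135,  0.24 ]), [np.float64(0.0015991415533578826), np.float64(0.001599141553357745)])
jartop (array([ 0.395, -0.096,  0.089]), [np.float64(0.0013945273070298523), np.float64(0.0013945273070298614)])
mug (array([0.709, 0.17 , 0.085]), [np.float64(0.0002735862470412279), np.float64(0.0002735862470413584)])
h1top (array([0.384, 0.346, 0.189]), [np.float64(0.0054902869821301225), np.float64(0.005490286982130229)])
h2top (array([0.474, 0.34 , 0.189]), [np.float64(0.00606011210077302), np.float64(0.00606011210077291)])
h3top (array([0.559, 0.336, 0.186]), [np.float64(0.00847195158306912), np.float64(0.008471951583069202)])
h2low (array([0.468, 0.32 , 0.096]), [np.float64(0.00048780775048909365), np.float64(0.0004878077504892752)])
```

```bash
cat >> h.py <<'E'
def go(x,y,z,yaw=None):
    "shift in tool axes and turn to world target; yaw = world angle (deg) of tool y"
    s=status.read_state(); M=R.from_rotvec(s['orientation']).as_matrix()
    d=M.T@(np.array([x,y,z])-s['tool_pos']); yw=np.degrees(np.arctan2(M[1,1],M[0,1]))
    print('t',round(s['t'],2),'pos',s['tool_pos'].round(4),'yaw',yw.round(2),'tilt',M[:,2].round(4),'-> shift',d.round(4),'turn',None if yaw is None else round((yw-yaw+180)%360-180,2))
E
python3 - <<'E'
from h import *
go(.258,.541,.33,-3); go(.535,.044,.33,-3); go(.535,-.01,.33,-3)
c=grab('scene')
for u,v in ((210,285),(262,325),(187,390),(135,345)): print(onz(c,u,v,.015).round(3))
E
```

```text
t 0.35 pos [0.2586 0.5413 0.2354] yaw 64.46 tilt [-2.e-04 -3.e-04 -1.e+00] -> shift [ 0.0005 -0.0006 -0.0946] turn 67.46
t 0.35 pos [0.2586 0.5413 0.2354] yaw 64.46 tilt [-2.e-04 -3.e-04 -1.e+00] -> shift [-0.4638 -0.3296 -0.0945] turn 67.46
t 0.35 pos [0.2586 0.5413 0.2354] yaw 64.46 tilt [-2.e-04 -3.e-04 -1.e+00] -> shift [-0.4871 -0.3783 -0.0945] turn 67.46
[ 0.468 -0.166  0.015]
[ 0.644 -0.207  0.015]
[ 0.572 -0.428  0.015]
[ 0.4   -0.394  0.015]
```

>>> servo_tool(plan="0 0 -0.04 0; 0 0 -0.08 0; -0.464 -0.330 -0.095 67.5; -0.464 -0.330 -0.095 67.5; -0.464 -0.330 -0.095 67.5; -0.464 -0.330 -0.095 67.5; -0.464 -0.330 -0.095 67.5; -0.464 -0.330 -0.095 67.5; -0.464 -0.330 -0.095 67.5; -0.464 -0.330 -0.095 67.5; -0.464 -0.330 -0.095 67.5; -0.464 -0.330 -0.095 67.5", grip=-0.1, grip_force=20)

```text
t: 1.4
tool_pos: [0.4614, 0.1753, 0.327]
orientation: [2.287, 2.153, 0.001]
force: [0.9, 1.0, 0.4]
opening: 0.0513
gripper_force: 0.0
```

```bash
python3 - <<'E'
from h import *
c=grab('wrist','w1.png'); np.savez('w1.npz',T=c['T'],f=c['f'],cx=c['cx'],cy=c['cy']); go(.535,.044,.32,-3)
E
```

```text
t 1.45 pos [0.4646 0.1689 0.3269] yaw -3.78 tilt [ 0.0024 -0.0039 -1.    ] -> shift [-0.12    0.0785  0.0076] turn -0.78
```

```bash
sleep 1
```

```text
(no output)
```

View pics/w1.png

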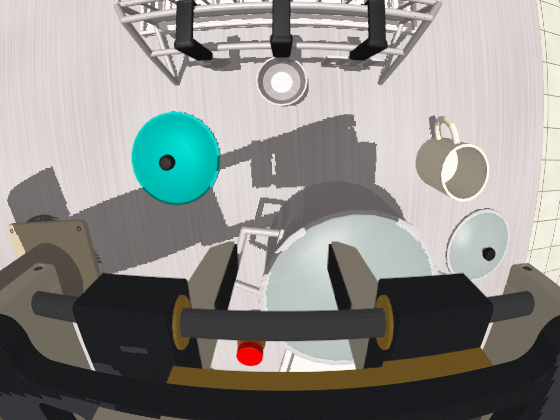

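The wrist view confirms the ladle as the middle utensil (handle at 281,30 and bowl at 281,80). The lid is at (350,290), but its knob is hidden by the gripper.

>>> servo_tool(plan="-0.22 0.075 0 -0.8; -0.22 0.075 0 -0.8; -0.22 0.075 0 -0.8; -0.22 0.075 0 -0.8; -0.22 0.075 0 -0.8; -0.22 0.075 0 -0.8; -0.22 0.075 0 -0.8; -0.22 0.075 0 -0.8")

```text
t: 2.12
tool_pos: [0.524, -0.0474, 0.3263]
orientation: [-2.267, -2.174, 0.0]
force: [-0.4, 0.8, 0.9]
opening: 0.0509
gripper_force: 0.0
```

```bash
python3 - <<'E'
from h import *
c=grab('wrist','w2.png'); np.savez('w2.npz',T=c['T'],f=c['f'],cx=c['cx'],cy=c['cy']); go(.535,.044,.25,-3);go(.535,-.02,.32,-3)
E
```

```text
t 2.17 pos [ 0.524  -0.0463  0.3265] yaw -2.29 tilt [-4.e-04  6.e-04 -1.e+00] -> shift [0.0906 0.0074 0.0765] turn 0.71
t 2.17 pos [ 0.524  -0.0463  0.3265] yaw -2.29 tilt [-4.e-04  6.e-04 -1.e+00] -> shift [0.0267 0.01   0.0065] turn 0.71
```

```bash
sleep 1
```

```text
(no output)
```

View pics/w2.png

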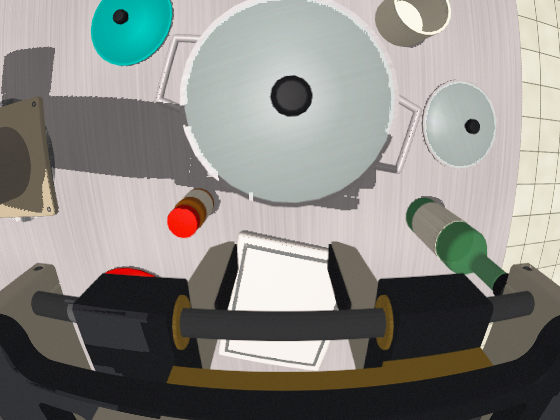

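The wrist view shows the lid with its knob at (291,96), the pot's loop handles at left (178,70) and right (400,135), and the board at (280,300).

```bash
python3 - <<'E'
from h import *
np.set_printoptions(precision=4,suppress=True)
def ld(n): d=dict(np.load(n+'.npz')); d['fish']=True; return d,cv2.imread('pics/'+n+'.png')
c,im=ld('w2'); m=(im[60:135,255:330].max(2)<70).astype('uint8'); n,l,st,ce=cv2.connectedComponentsWithStats(m); i=1+st[1:,4].argmax(); k=ce[i]+[255,60]; print(st[i],k)
cs=grab('scene');cd=grab('side'); a=cv2.imread('pics/scene0.png')
r=[ray(c,*k),ray(cs,269.4,191.5),ray(cd,283.4,186.4)]
print('knob',tri(*r),tri(r[0],r[1])[0],tri(r[0],r[2])[0],onz(c,*k,.221))
# lid edge -> circle at z .163
hs=cv2.cvtColor(im,cv2.COLOR_BGR2HSV)
P=[]
for u,v in ((181,97),(397,97),(291,205),(205,165),(380,160),(365,15),(217,15)): P.append(onz(c,u,v,.163)[:2])
P=np.array(P);A=np.c_[2*P,np.ones(len(P))];s=np.linalg.lstsq(A,(P**2).sum(1),rcond=None)[0];print('lid circle',s[:2],np.sqrt(s[2]+s[0]**2+s[1]**2),P)
go(k0:=tri(*r)[0][0],tri(*r)[0][1],.27,-3)
# ladle in w1
c1,i1=ld('w1')
mk=(i1.max(2)<60).astype('uint8')[:60]; n,l,st,ce=cv2.connectedComponentsWithStats(mk)
for j in range(1,n):
    if st[j,4]>100: print(st[j],ce[j])
E
```

```text
[  16   16   41   40 1110] [292.218   95.4703]
knob (array([0.5352, 0.0444, 0.2034]), [np.float64(0.00020784670323798027), np.float64(0.00025593137367453076), np.float64(0.00015921557056817776)]) [0.5351 0.0444 0.2035] [0.5353 0.0445 0.2031] [0.5347 0.0437 0.221 ]
lid circle [0.5353 0.0473] 0.10799452609424687 [[ 0.4287  0.0528]
 [ 0.6401  0.0449]
 [ 0.5314 -0.0615]
 [ 0.4479 -0.0166]
 [ 0.6222 -0.0184]
 [ 0.6108  0.1275]
 [ 0.468   0.1319]]
t 2.27 pos [ 0.5239 -0.0452  0.3267] yaw -2.16 tilt [ 0.0001  0.0004 -1.    ] -> shift [0.09   0.0078 0.0568] turn 0.84
[174   0  38  60 857] [189.238   33.3302]
[270   0  23  58 437] [281.7414  42.8696]
[ 350    0   37   60 1149] [372.3803  32.1593]
```

>>> servo_tool(plan="0.090 0.008 0.04 -0; 0.090 0.008 0.06 0; 0.090 0.008 0.07 0; 0.090 0.008 0.08 0; 0.090 0.008 0.095 0; 0.090 0.008 0.11 0; 0.090 0.008 0.120 0; 0.090 0.008 0.120 0; 0.090 0.008 0.120 0")

```text
t: 3.02
tool_pos: [0.5352, 0.0434, 0.2067]
orientation: [-2.264, -2.178, 0.001]
force: [-0.3, 0.5, 1.1]
opening: 0.0515
gripper_force: 0.0
```

>>> servo_tool(plan="0 0 0 0; 0 0 0 0; 0 0 0 0; 0 0 0 0; 0 0 0 0; 0 0 0 0", grip=1, grip_force=40)

```text
t: 3.52
tool_pos: [0.5359, 0.043, 0.2077]
orientation: [2.264, 2.177, 0.001]
force: [-2.6, 0.0, 6.0]
opening: 0.0323
gripper_force: 40.0
```

>>> servo_tool(plan="0 0 -0.010 0; 0 0 -0.02 0; 0 0 -0.030 0; 0 0 -0.04 0; 0 0 -0.04 0")

```text
t: 3.93
tool_pos: [0.537, 0.0432, 0.2499]
orientation: [2.262, 2.176, 0.005]
force: [0.1, -0.8, -3.6]
opening: 0.0325
gripper_force: 40.0
```

```bash
python3 - <<'E'
from h import *
go(.517,-.3,.25,-3)
go(.517,-.3,.075,-3)
E
```

```text
t 3.93 pos [0.537  0.0432 0.2499] yaw -2.24 tilt [ 0.0044 -0.     -1.    ] -> shift [-3.437e-01 -6.600e-03 -1.000e-04] turn 0.76
t 3.93 pos [0.537  0.0432 0.2499] yaw -2.24 tilt [ 0.0044 -0.     -1.    ] -> shift [-0.3437 -0.0073  0.1749] turn 0.76
```

>>> servo_tool(plan="-0.02 0 0 0; -0.05 -0.001 0 0; -0.085 -0.002 0 0; -0.12 -0.002 0 0; -0.155 -0.003 0 0; -0.19 -0.004 0 0; -0.225 -0.004 0 0; -0.26 -0.005 0.02 0; -0.29 -0.006 0.04 0; -0.315 -0.007 0.06 0; -0.335 -0.007 0.08 0; -0.344 -0.007 0.10 0")

```text
t: 4.93
tool_pos: [0.5145, -0.3033, 0.1456]
orientation: [2.266, 2.174, -0.001]
force: [1.1, 0.0, -3.4]
opening: 0.0326
gripper_force: 40.0
```

```bash
python3 - <<'E'
from h import *
s=grab('scene');d=grab('side','side2.png')
z=[]
for a,b in (((210,285),(272,288)),((262,325),(340,289)),((187,390),(347,377)),((135,345),(268,375))):
    p,e=tri(ray(s,*a),ray(d,*b)); print(p.round(3),np.round(e,4))
go(.517,-.3,.075,-3); print(status.read_state()['force'])
E
```

```text
[ 0.458 -0.15  -0.004] [0.0059 0.0059]
[ 0.641 -0.2    0.006] [0.0024 0.0024]
[ 0.574 -0.437  0.015] [0.0084 0.0084]
[ 0.39  -0.388 -0.004] [0.0002 0.0002]
t 5.03 pos [ 0.5123 -0.3005  0.1419] yaw -2.38 tilt [-0.0062  0.004  -1.    ] -> shift [0.0004 0.0051 0.0669] turn 0.62
[-0.88634574  0.77700446 -5.14894444]
```

>>> servo_tool(plan="0 0.003 0.01 0; 0 0.003 0.023 0; 0 0.003 0.036 0; 0 0.003 0.048 0; 0 0.003 0.057 0; 0 0.003 0.063 0; 0 0.003 0.067 0; 0 0.003 0.067 0")

```text
t: 5.7
tool_pos: [0.5177, -0.2999, 0.0785]
orientation: [-2.263, -2.177, 0.001]
force: [0.3, 0.1, -3.6]
opening: 0.0325
gripper_force: 40.0
```

>>> servo_tool(plan="0 0 0.002 0; 0 0 0.004 0; 0 0 0.006 0; 0 0 0.0075 0; 0 0 0.0075 0")

```text
t: 6.12
tool_pos: [0.518, -0.3004, 0.0719]
orientation: [-2.264, -2.177, 0.0]
force: [-0.6, 0.1, -4.6]
opening: 0.0323
gripper_force: 40.0
```

>>> servo_tool(plan="0 0 0.001 0; 0 0 0.002 0; 0 0 0.003 0; 0 0 0.003 0")

```text
t: 6.45
tool_pos: [0.518, -0.3004, 0.0689]
orientation: [-2.264, -2.177, 0.0]
force: [0.5, -1.2, -4.1]
opening: 0.0323
gripper_force: 40.0
```

>>> servo_tool(plan="0 0 0.001 0; 0 0 0.002 0; 0 0 0.002 0; 0 0 0.002 0")

```text
t: 6.78
tool_pos: [0.5182, -0.3004, 0.0687]
orientation: [-2.264, -2.178, 0.0]
force: [-7.0, 4.1, 9.8]
opening: 0.0325
gripper_force: 40.0
```

>>> servo_tool(plan="0 0 -0.001 0; 0 0 -0.001 0; 0 0 -0.001 0; 0 0 -0.001 0; 0 0 -0.001 0; 0 0 -0.001 0", grip=-0.1)

```text
t: 7.28
tool_pos: [0.5182, -0.3004, 0.068]
orientation: [2.264, 2.178, 0.0]
force: [0.1, -0.4, -0.0]
opening: 0.0511
gripper_force: 0.0
```

>>> servo_tool(plan="0 0 -0.005 0; 0 0 -0.015 0; 0 0 -0.03 0; 0 0 -0.06 0; 0 0 -0.10 0; 0 0 -0.14 0; 0 0 -0.18 0; 0.03 0 -0.22 0; 0.07 0 -0.24 0; 0.11 0 -0.25 0; 0.15 0 -0.255 0; 0.19 0 -0.26 0")

```text
t: 8.28
tool_pos: [0.5254, -0.1162, 0.3301]
orientation: [2.263, 2.174, 0.003]
force: [0.5, 0.5, 0.2]
opening: 0.0515
gripper_force: 0.0
```

```bash
python3 - <<'E'
from h import *
np.set_printoptions(precision=4,suppress=True)
s=grab('scene','s3.png');d=grab('side','d3.png')
def blob(im,r,t):
    x0,y0,x1,y1=r; m=(im[y0:y1,x0:x1].max(2)<t).astype('uint8'); n,l,st,ce=cv2.connectedComponentsWithStats(m)
    i=1+st[1:,4].argmax(); return ce[i]+[x0,y0]
A=s['image'];B=d['image']
cv2.imwrite('pics/both3.png',np.hstack([A[170:400,120:380],B[150:380,210:420]]))
go(.48,.19,.33,-3)
E
```

```text
t 8.38 pos [ 0.5261 -0.1123  0.3305] yaw -1.91 tilt [ 0.0045  0.0007 -1.    ] -> shift [ 0.3006 -0.0562  0.0005] turn 1.09
```

```bash
sleep 1
```

```text
(no output)
```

View pics/both3.png

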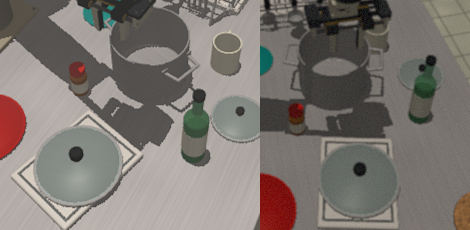

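The lid lies centred on the board (knob at 76,154 in the left half and 360,170 in the right), and the pot is open and in its place. I'll look at the open pot from above on the way to the rack.

>>> servo_tool(plan="0.03 0 0 1; 0.063 0 0 1; 0.063 0 0 1; 0.063 0 0 1; 0.063 0 0 1")

```text
t: 8.8
tool_pos: [0.5278, -0.0552, 0.3277]
orientation: [2.282, 2.158, -0.0]
force: [-0.1, -0.1, 0.2]
opening: 0.051
gripper_force: 0.0
```

```bash
python3 - <<'E'
from h import *
c=grab('wrist','w3.png'); np.savez('w3.npz',T=c['T'],f=c['f'],cx=c['cx'],cy=c['cy']); go(.47,.22,.33,-3)
E
```

```text
t 8.85 pos [ 0.5277 -0.0556  0.3275] yaw -3.27 tilt [ 3.e-04 -6.e-04 -1.e+00] -> shift [ 0.2719 -0.0734 -0.0027] turn -0.27
```

```bash
sleep 1
```

```text
(no output)
```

View pics/w3.png

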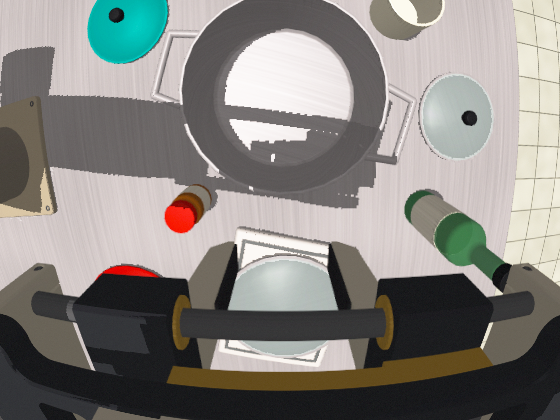

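The view shows the open pot with its rim from about (182,95) to (388,97), bottom at (284,192), and the lid on the board at (282,305).

>>> servo_tool(plan="0.03 0 0 0; 0.07 -0.02 0 0; 0.11 -0.03 0 0; 0.15 -0.04 0 0; 0.19 -0.055 0 0; 0.22 -0.06 0 0; 0.245 -0.065 0 0; 0.245 -0.065 0 0; 0.245 -0.065 0 0; 0.245 -0.065 0 0")

```text
t: 9.68
tool_pos: [0.4772, 0.1924, 0.3271]
orientation: [2.284, 2.156, -0.001]
force: [0.8, -0.3, -0.0]
opening: 0.0511
gripper_force: 0.0
```

```bash
python3 - <<'E'
from h import *
from scipy.optimize import least_squares
np.set_printoptions(precision=4,suppress=True)
c=grab('wrist','w4.png'); np.savez('w4.npz',T=c['T'],f=c['f'],cx=c['cx'],cy=c['cy']); go(.47,.22,.33,-3)
def ld(n): d=dict(np.load(n+'.npz')); d['fish']=True; return d,cv2.imread('pics/'+n+'.png')
c,im=ld('w3'); g=cv2.cvtColor(im,cv2.COLOR_BGR2GRAY).astype(float)
P=[]
for t in np.radians(np.arange(-40,221,4)):
    r=np.arange(86,112,.5); v=cv2.remap(g.astype('float32'),(285+r*np.cos(t)).astype('float32')[None],(93+r*np.sin(t)).astype('float32')[None],1)[0]
    j=np.where(v[4:]-v[:-4]>30)[0]
    if len(j): q=r[j[0]+2]; P.append(onz(c,285+q*np.cos(t),93+q*np.sin(t),.16)[:2])
P=np.array(P); f=lambda s:np.hypot(*(P-s[:2]).T)-s[2]
s=least_squares(f,[.535,.045,.101],loss='soft_l1',f_scale=.001); print('pot',s.x,len(P),np.median(abs(f(s.x))))
E
```

```text
t 9.73 pos [0.4773 0.1921 0.3272] yaw -3.35 tilt [-0.0001 -0.0006 -1.    ] -> shift [ 0.0274 -0.0089 -0.0029] turn -0.35
pot [0.5344 0.0395 0.1009] 50 0.0016407642220915772
```

```bash
sleep 1
```

```text
(no output)
```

View pics/w4.png

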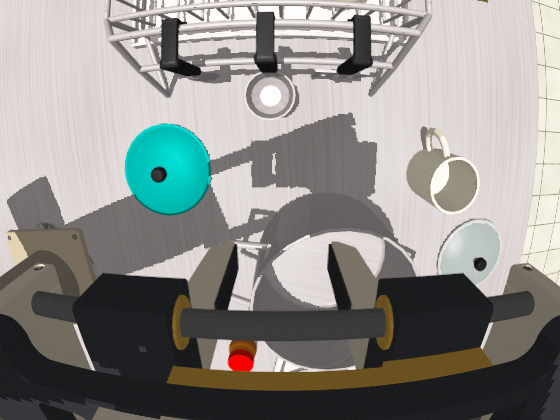

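The wrist view shows the three handles at (170,45), (265,40) and (360,45). The ladle's bowl is at (270,95) under the middle one, and its hook top runs from about row 12 to row 41.

```bash
python3 - <<'E'
from h import *
np.set_printoptions(precision=4,suppress=True)
def ld(n): d=dict(np.load(n+'.npz')); d['fish']=True; return d,cv2.imread('pics/'+n+'.png')
c,im=ld('w4'); g=cv2.cvtColor(im,cv2.COLOR_BGR2GRAY)
print('col265',g[5:78,265].tolist())
for r in (16,26,34,40,44,52,62): print(r,g[r,248:284].tolist())
print('rim col', {u:g[190:260,u].tolist() for u in (310,)})
A=cv2.resize(im[0:80,150:385],None,fx=3,fy=3,interpolation=2);B=cv2.resize(im[185:265,235:420],None,fx=3,fy=3,interpolation=2)
B=cv2.copyMakeBorder(B,0,0,0,A.shape[1]-B.shape[1],0);cv2.imwrite('pics/crop4.png',np.clip(np.vstack([A,B]).astype(float)*1.5,0,255).astype('uint8'))
E
```

```text
col265 [125, 253, 253, 253, 253, 253, 232, 61, 62, 62, 63, 64, 65, 64, 64, 65, 65, 66, 64, 65, 66, 66, 67, 66, 68, 68, 68, 67, 69, 70, 69, 70, 70, 73, 69, 71, 73, 71, 71, 70, 71, 71, 72, 71, 72, 71, 71, 71, 73, 73, 77, 103, 103, 77, 65, 58, 42, 33, 19, 18, 14, 13, 19, 19, 15, 18, 18, 41, 84, 92, 92, 113, 131]
16 [253, 253, 253, 253, 140, 91, 93, 139, 135, 55, 65, 65, 65, 65, 64, 63, 62, 64, 63, 64, 66, 64, 66, 61, 63, 41, 99, 239, 253, 253, 251, 186, 91, 93, 123, 185]
26 [154, 154, 153, 151, 150, 148, 149, 148, 49, 59, 67, 67, 67, 66, 68, 66, 66, 66, 69, 68, 67, 68, 66, 66, 64, 39, 81, 130, 132, 131, 134, 131, 130, 133, 130, 131]
34 [251, 251, 251, 251, 251, 250, 250, 246, 83, 57, 69, 70, 68, 68, 68, 69, 69, 70, 69, 69, 69, 67, 66, 67, 65, 56, 174, 245, 245, 245, 245, 244, 245, 188, 245, 242]
40 [217, 218, 215, 215, 219, 223, 223, 196, 97, 61, 71, 72, 69, 71, 71, 72, 71, 71, 68, 71, 71, 69, 68, 69, 67, 61, 150, 220, 220, 219, 217, 219, 222, 218, 216, 215]
44 [217, 219, 217, 213, 218, 223, 223, 192, 105, 65, 72, 72, 72, 72, 71, 71, 70, 70, 73, 71, 71, 69, 70, 69, 67, 66, 155, 218, 219, 218, 216, 219, 220, 220, 215, 215]
52 [175, 172, 169, 162, 157, 159, 158, 129, 59, 72, 74, 75, 76, 75, 75, 73, 74, 71, 72, 72, 73, 71, 70, 72, 68, 42, 75, 110, 111, 111, 109, 111, 111, 111, 111, 110]
62 [200, 198, 196, 198, 196, 196, 124, 30, 31, 35, 31, 31, 30, 29, 28, 30, 31, 33, 30, 32, 33, 30, 28, 30, 29, 29, 22, 16, 14, 89, 103, 105, 105, 104, 104, 118]
rim col {310: [111, 111, 180, 173, 110, 102, 100, 100, 101, 101, 102, 101, 102, 105, 99, 99, 97, 100, 98, 98, 98, 98, 99, 98, 97, 98, 97, 97, 97, 97, 96, 97, 98, 96, 97, 97, 97, 98, 101, 98, 94, 95, 99, 96, 108, 115, 114, 165, 217, 225, 227, 226, 227, 226, 224, 225, 226, 225, 230, 230, 225, 223, 224, 223, 222, 223, 222, 222, 223, 221]}
```

```bash
sleep 1
```

```text
(no output)
```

View pics/crop4.png

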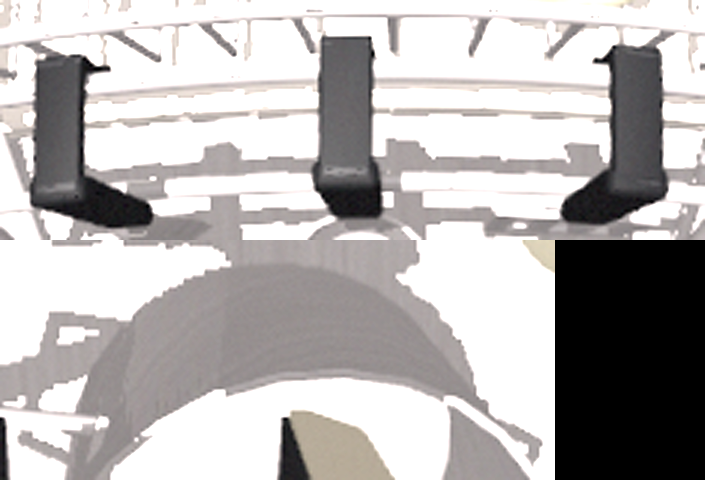

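The crop shows the ladle's hook top (crop x 320–375, y 38–170, so picture rows 12–57) and the pot's far rim arc near picture row 234 at column 310.

```bash
python3 - <<'E'
from h import *
np.set_printoptions(precision=4,suppress=True)
def ld(n): d=dict(np.load(n+'.npz')); d['fish']=True; return d,cv2.imread('pics/'+n+'.png')
c,im=ld('w4'); c1,i1=ld('w1')
a=onz(c,265.5,11.5,.186);b=onz(c,265.5,57,.186);print('tongue',a,'handle face',b,np.linalg.norm(a-b), 'width',onz(c,256,30,.186)-onz(c,273.5,30,.186))
for z in (.16,.155): print('rim out/in',onz(c,310,234,z),onz(c,310,237.5,z))
# height: handle top front edge in scene/side/w4
s=grab('scene');d=grab('side')
A=s['image'];B=d['image']
ga=cv2.cvtColor(A,6)
# hook top outline in scene0/side0
a0=cv2.cvtColor(cv2.imread('pics/scene0.png'),6);b0=cv2.cvtColor(cv2.imread('pics/side0.png'),6)
print(a0[116:134,284:304]);print(b0[122:136,236:252])
print('others',[onz(c,*p,.186) for p in ((169,63),(361,63))])
E
```

```text
tongue [0.4717 0.3639 0.186 ] handle face [0.4693 0.3209 0.186 ] 0.04304185700255518 width [-0.0153  0.0012  0.    ]
rim out/in [0.5029 0.1439 0.16  ] [0.5027 0.1399 0.16  ]
rim out/in [0.5032 0.1419 0.155 ] [0.5031 0.1379 0.155 ]
[[ 91  91  92  94  93  92  93  92  92  92  92  93  95  94  92  94  92  93
   93  92]
 [ 92  90  91  92  92  92  92  93  94  93  92  93  95  93  92  93  93  92
   92  92]
 [119 101  88  87  92  91  92  93  93  92  91  92  93  93  94  93  93  93
   92  92]
 [125 128 132 118  99  92  90  92  92  92  92  91  92  95  94  94  93  93
   93  93]
 [ 93 110 126 127 129 133 117  99  90  90  90  91  91  89  75  71  81  93
   95  93]
 [ 85  81  87  97 115 129 134 133 144 123  97  91  86  68  47  47  56  68
   74  88]
 [ 87  78  78  80  85  90 105 121 137 138 134 122  84  49  42  44  44  45
   50  85]
 [ 99  81  84  89  88  84  81  84  88 107 126 106  65  44  45  46  44  40
   42  84]
 [127 128 117 101  92  90  88  85  82  84  82  60  44  44  45  47  41  56
   59  82]
 [109 124 126 129 134 118 100  92  93  80  55  45  43  44  46  43  47 113
  130 138]
 [ 85  88  95 111 1
[... 974 characters left out ...]
2 140 126 109 122 132]
 [111 135 135 103  74  66  80 102 127 141 136 138 130 121 119 122]
 [107 134 120  78  35  23  33  77 110 134 134 136 134 116 112 111]
 [103 125 109  70  18  14  29  56  98 127 127 118 113 110 101 102]
 [103 118 106  75  29  25  27  47  80 102 101 103  93  88  83  91]
 [102 108  97  64  39   7  17  32  64  89 103 100  93  88  92  96]
 [ 78  88  90  71  34  19   9  28  69 102 126 124 116 111 103 114]
 [ 64 101 116  88  44  26  17  33  66 111 137 130 118 107 112 114]
 [ 69 101 116  99  46  28  26  26  60  98 122 125 108 112 112 120]
 [ 75  92 109 101  58  15   2  24  40  71 100 104  97 104 106 100]]
others [array([0.3811, 0.3257, 0.186 ]), array([0.5538, 0.3129, 0.186 ])]
```

```bash
python3 - <<'E'
from h import *
np.set_printoptions(precision=4,suppress=True)
d=dict(np.load('w4.npz')); d['fish']=True
s=grab('scene');e=grab('side')
r=[ray(d,265.2,11.5),ray(s,300.3,120.8),ray(e,241.4,127)]
print(tri(*r),tri(r[0],r[1])[0],tri(r[0],r[2])[0],tri(r[1],r[2])[0])
r=[ray(d,265.5,57),ray(s,293,128)]
print(tri(*r))
go(.470,.3235,.22,-3.3);go(.470,.3235,.162,-3.3)
E
```

```text
(array([0.4724, 0.3642, 0.1827]), [np.float64(0.0013170807421677166), np.float64(0.0006432660905860631), np.float64(0.0018432374891195111)]) [0.4713 0.3652 0.1819] [0.4728 0.3649 0.1817] [0.4735 0.36   0.1857]
(array([0.4689, 0.3208, 0.1856]), [np.float64(0.0004066194794942576), np.float64(0.00040661947949424595)])
t 9.93 pos [0.4771 0.1926 0.3272] yaw -3.35 tilt [ 0.     -0.0002 -1.    ] -> shift [ 0.1303 -0.0148  0.1072] turn -0.05
t 9.93 pos [0.4771 0.1926 0.3272] yaw -3.35 tilt [ 0.     -0.0002 -1.    ] -> shift [ 0.1303 -0.0148  0.1652] turn -0.05
```

>>> servo_tool(plan="0.04 -0.005 0 0; 0.08 -0.01 0 0; 0.11 -0.014 0.01 0; 0.130 -0.015 0.03 0; 0.130 -0.015 0.06 0; 0.130 -0.015 0.08 0; 0.130 -0.015 0.10 0; 0.130 -0.015 0.12 0; 0.130 -0.015 0.14 0; 0.130 -0.015 0.155 0; 0.130 -0.015 0.165 0; 0.130 -0.015 0.165 0")

```text
t: 10.93
tool_pos: [0.468, 0.3231, 0.1594]
orientation: [-2.284, -2.156, 0.007]
force: [-0.4, -0.8, 0.0]
opening: 0.051
gripper_force: 0.0
```

>>> servo_tool(plan="0 0 0 0; 0 0 0 0; 0 0 0 0; 0 0 0 0; 0 0 0 0; 0 0 0 0; 0 0 0 0", grip=1, grip_force=30)

```text
t: 11.52
tool_pos: [0.4695, 0.3246, 0.163]
orientation: [2.283, 2.157, 0.002]
force: [-0.2, -0.3, 2.5]
opening: 0.0198
gripper_force: 30.0
```

>>> servo_tool(plan="0 0 -0.005 0; 0 0 -0.015 0; 0 0 -0.03 0; 0 0 -0.05 0; 0 0 -0.075 0; 0 0 -0.10 0; 0 0 -0.12 0; 0 0 -0.135 0; 0 0 -0.142 0; 0 0 -0.142 0; 0 0 -0.142 0")

```text
t: 12.43
tool_pos: [0.469, 0.3243, 0.3038]
orientation: [-2.283, -2.158, 0.001]
force: [0.4, 0.8, -2.3]
opening: 0.0194
gripper_force: 30.0
```

```bash
python3 - <<'E'
from h import *
c=grab('wrist','w5.png'); np.savez('w5.npz',T=c['T'],f=c['f'],cx=c['cx'],cy=c['cy']); go(.535,.16,.305,-3.3); go(.539,.1155,.305,-3.3);print(status.read_state()['force'])
A=cv2.resize(c['image'][120:420,60:460],None,fx=2,fy=2,interpolation=2); cv2.imwrite('pics/w5c.png',A)
E
```

```text
t 12.48 pos [0.4687 0.3241 0.3028] yaw -3.24 tilt [-0.0016 -0.001  -1.    ] -> shift [-0.1601  0.0755 -0.0021] turn 0.06
t 12.48 pos [0.4687 0.3241 0.3028] yaw -3.24 tilt [-0.0016 -0.001  -1.    ] -> shift [-0.2043  0.082  -0.0021] turn 0.06
[-0.38509566 -0.57430081 -2.01294026]
```

```bash
sleep 1
```

```text
(no output)
```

View pics/w5c.png

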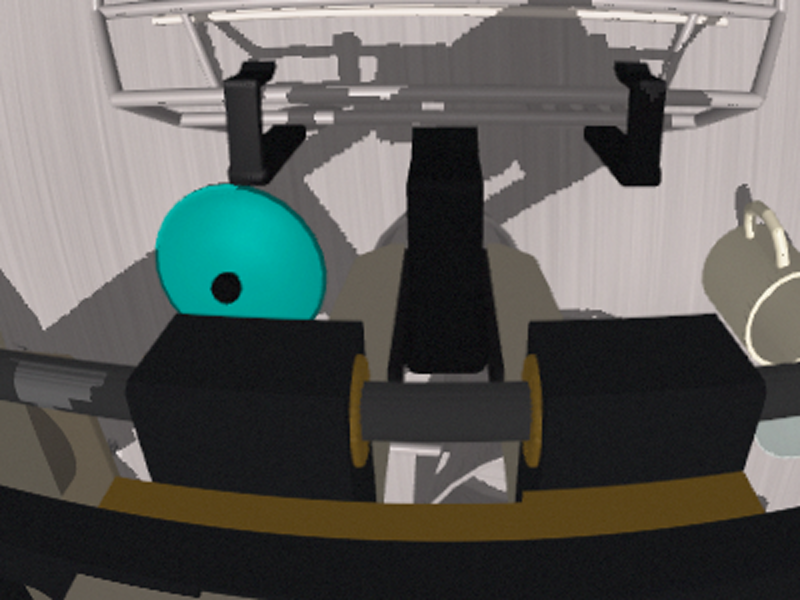

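The crop shows the ladle held in the fingers. Its hook bridge runs from crop (445,372) to about (445,250), with the tongue below that to (445,128); the spoon and turner still hang on the rail.

```bash
python3 - <<'E'
from h import *
np.set_printoptions(precision=4,suppress=True)
d=dict(np.load('w5.npz')); d['fish']=True; im=cv2.imread('pics/w5.png'); g=cv2.cvtColor(im,6)
print('col282',g[180:320,282].tolist())
tp=np.array([.4687,.3241,.3028]); psi=np.radians(-3.24); X=np.array([-np.sin(psi),np.cos(psi),0]);Y=np.array([np.cos(psi),np.sin(psi),0])
def tl(p): p=p-tp; return np.array([p@X,p@Y,p[2]])
for v,z in ((306,.023),(245,.023),(184,-.009)): print(v,tl(onz(d,282.5,v,tp[2]+z)))
E
```

```text
col282 [92, 88, 80, 50, 13, 15, 9, 15, 12, 14, 14, 11, 13, 11, 12, 16, 7, 17, 12, 9, 18, 14, 14, 14, 15, 17, 10, 13, 10, 15, 13, 14, 18, 17, 18, 16, 17, 14, 16, 17, 15, 11, 16, 15, 18, 14, 15, 13, 13, 11, 19, 14, 19, 17, 16, 18, 12, 14, 17, 20, 18, 13, 14, 12, 20, 16, 12, 12, 15, 14, 12, 18, 15, 18, 19, 17, 16, 17, 13, 12, 15, 17, 13, 17, 19, 16, 15, 15, 17, 15, 16, 14, 17, 20, 15, 15, 16, 15, 16, 13, 16, 18, 18, 17, 16, 16, 12, 14, 16, 14, 17, 16, 14, 12, 15, 15, 13, 16, 11, 16, 16, 13, 13, 14, 14, 14, 32, 81, 81, 80, 72, 53, 41, 41, 40, 44, 43, 47, 43, 43]
306 [-0.0074 -0.0005  0.023 ]
245 [ 0.024  -0.0005  0.023 ]
184 [ 0.0433 -0.0004 -0.009 ]
```

>>> servo_tool(plan="-0.015 0.006 0 0; -0.04 0.016 0 0; -0.065 0.027 0 0; -0.09 0.037 0 0; -0.115 0.047 0 0; -0.14 0.058 0 0; -0.165 0.068 0 0; -0.185 0.076 0 0; -0.195 0.08 0 0; -0.199 0.082 0 0; -0.199 0.082 0 0; -0.199 0.082 0 0")

```text
t: 13.48
tool_pos: [0.5393, 0.1218, 0.3036]
orientation: [-2.282, -2.157, 0.001]
force: [-0.2, 0.2, -1.9]
opening: 0.02
gripper_force: 30.0
```

```bash
python3 - <<'E'
from h import *
np.set_printoptions(precision=4,suppress=True,linewidth=200)
c=grab('wrist','w6.png'); g=cv2.cvtColor(c['image'],6)
go(.5393,.1205,.143,-3.3); print(status.read_state()['force'])
cen=np.array([.535,.0435])
# project rim: sample radial profile at z=.16 for azimuths around +y
Ti=np.linalg.inv(c['T'])
def proj(p):
    q=Ti[:3,:3]@p+Ti[:3,3]; rr=np.hypot(q[0],q[1]); th=np.arctan2(rr,q[2]); return c['cx']+c['f']*th*q[0]/rr,c['cy']+c['f']*th*q[1]/rr
rad=np.arange(.090,.116,.001)
for az in (45,55,62,68,112,118,125,135):
    v=[]
    for r in rad:
        u,w=proj(np.array([cen[0]+r*np.cos(np.radians(az)),cen[1]+r*np.sin(np.radians(az)),.16])); v.append(int(g[int(round(w)),int(round(u))]) if 0<=w<420 and 0<=u<560 else -1)
    print(az,(int(u),int(w)),v)
E
```

```text
t 13.53 pos [0.5393 0.1221 0.3038] yaw -3.19 tilt [-0.0008  0.0004 -1.    ] -> shift [-0.0017  0.0002  0.1608] turn 0.11
[ 0.8119  0.2679 -2.5461]
45 (364, 188) [111, 109, 110, 102, 104, 93, 92, 93, 97, 91, 92, 103, 113, 113, 111, 105, 113, 113, 110, 107, 166, 166, 121, 111, 112, 109, 109]
55 (348, 176) [111, 114, 114, 111, 111, 112, 112, 111, 114, 114, 112, 106, 113, 113, 110, 101, 95, 97, 95, 108, 109, 111, 106, 108, 108, 109, 110]
62 (336, 168) [114, 109, 110, 112, 112, 112, 113, 113, 111, 112, 114, 110, 110, 116, 110, 96, 97, 95, 96, 98, 96, 97, 98, 96, 103, 111, 111]
68 (324, 163) [109, 110, 111, 109, 111, 114, 114, 113, 113, 114, 112, 108, 110, 114, 113, 103, 96, 98, 97, 95, 97, 97, 98, 96, 96, 97, 100]
112 (229, 169) [241, 242, 244, 243, 241, 241, 242, 245, 246, 245, 245, 245, 194, 133, 109, 113, 100, 97, 95, 95, 95, 97, 95, 103, 119, 215, 217]
118 (218, 175) [240, 241, 241, 240, 241, 243, 217, 168, 112, 112, 114, 109, 109, 113, 113, 104, 96, 96, 94, 98, 100, 138, 217, 220, 218, 222, 222]
125 (206, 184) [116, 117, 116, 116, 116, 118, 117, 111, 108, 107, 105, 92, 104, 104, 111, 107, 103, 131, 199, 220, 212, 134, 145, 196, 154, 186, 112]
135 (193, 198) [105, 97, 94, 92, 93, 93, 93, 93, 94, 94, 93, 93, 98, 198, 222, 224, 204, 235, 186, 161, 112, 111, 152, 187, 187, 212, 234]
```

The rim's edges fall at radius 101 and 105 about the assumed centre, so the pot position is confirmed.

>>> servo_tool(plan="-0.001 0 0.01 0; -0.001 0 0.025 0; -0.001 0 0.042 0; -0.001 0 0.06 0; -0.001 0 0.078 0; -0.001 0 0.096 0; -0.001 0 0.114 0; -0.001 0 0.13 0; -0.001 0 0.142 0; -0.001 0 0.15 0; -0.001 0 0.154 0; -0.001 0 0.154 0")

```text
t: 14.53
tool_pos: [0.5391, 0.1203, 0.1493]
orientation: [-2.282, -2.158, 0.002]
force: [-0.3, 0.1, -1.1]
opening: 0.0197
gripper_force: 30.0
```

>>> servo_tool(plan="0 0 0.001 0; 0 0 0.003 0; 0 0 0.004 0; 0 0 0.005 0; 0 0 0.005 0")

```text
t: 14.95
tool_pos: [0.5398, 0.12, 0.1454]
orientation: [2.283, 2.157, 0.0]
force: [1.0, 0.4, -1.1]
opening: 0.0199
gripper_force: 30.0
```

>>> servo_tool(plan="0 0 0.001 0; 0 0 0.002 0; 0 0 0.0025 0; 0 0 0.0025 0")

```text
t: 15.28
tool_pos: [0.5398, 0.12, 0.1431]
orientation: [2.283, 2.157, 0.001]
force: [-1.6, -0.3, 1.5]
opening: 0.0199
gripper_force: 30.0
```

>>> servo_tool(plan="0 0 0 0; 0 0 0 0; 0 0 0 0; 0 0 0 0; 0 0 0 0; 0 0 0 0; 0 0 0 0; 0 0 0 0; 0 0 0 0; 0 0 0 0; 0 0 0 0; 0 0 0 0", grip=0.23)

```text
t: 16.28
tool_pos: [0.5397, 0.12, 0.1427]
orientation: [-2.283, -2.158, -0.0]
force: [0.1, -0.1, 0.0]
opening: 0.0359
gripper_force: 0.0
```

```bash
python3 - <<'E'
from h import *
s=status.read_state(); print(s['t'],s['force'],s['opening'],s['gripper_force'])
c=grab('wrist','w7.png'); g=cv2.cvtColor(c['image'],6); m=(g<35).astype('uint8')[100:380,220:345]
print([ (r+100, np.where(m[r])[0][[0,-1]]+220 if m[r].any() else None) for r in range(0,280,12)])
E
```

```text
16.2833 [ 0.1321846  -0.05815912  0.0180859 ] 0.03591964574983688 0.0
[(100, None), (112, None), (124, None), (136, None), (148, None), (160, None), (172, None), (184, array([266, 298])), (196, array([266, 299])), (208, array([265, 300])), (220, array([264, 301])), (232, array([264, 300])), (244, array([265, 300])), (256, array([246, 319])), (268, array([243, 322])), (280, array([240, 325])), (292, array([237, 328])), (304, array([234, 331])), (316, None), (328, None), (340, None), (352, array([220, 344])), (364, array([220, 344])), (376, None)]
```

>>> servo_tool(plan="0 0 -0.004 0; 0 0 -0.01 0; 0 0 -0.02 0; 0 0 -0.03 0; 0 0 -0.045 0; 0 0 -0.065 0; 0 0 -0.09 0; 0 0 -0.12 0; 0 0 -0.15 0; 0 0 -0.17 0; 0 0 -0.17 0; 0 0 -0.17 0")

```text
t: 17.33
tool_pos: [0.5406, 0.1202, 0.3157]
orientation: [2.281, 2.156, 0.006]
force: [-0.1, 0.7, -0.4]
opening: 0.0363
gripper_force: 0.0
```

>>> servo_tool(plan="-0.03 0 0 0; -0.07 0 0 0; -0.11 0 0 0; -0.15 0 0 0; -0.165 0 0 0; -0.17 0 0 0; -0.17 0 0 0; -0.17 0 0 0")

```text
t: 18.0
tool_pos: [0.5298, -0.049, 0.312]
orientation: [-2.283, -2.157, 0.0]
force: [-0.0, 0.4, -0.1]
opening: 0.0357
gripper_force: 0.0
```

```bash
python3 - <<'E'
from h import *
np.set_printoptions(precision=4,suppress=True)
c=grab('wrist','w8.png'); g=cv2.cvtColor(c['image'],6)
s=status.read_state();print(s['t'],s['tool_pos'],s['force'])
m=(c['image'].max(2)<75).astype('uint8'); m[240:]=0
n,l,st,ce=cv2.connectedComponentsWithStats(m)
for i in range(1,n):
    if st[i,4]>100: x,y,w,h,a=st[i]; print(st[i],[onz(c,x+w/2,v,.166)[:2] for v in (y,y+h)])
# lid knob, and pot change check in scene view vs before
d=grab('side'); b0=cv2.imread('pics/d3.png'); df=cv2.absdiff(d['image'],b0).max(2)
print('lid diff',(df[285:400,255:360]>40).sum())
E
```

```text
18.05 [ 0.5299 -0.0485  0.3122] [ 0.5898  0.5878 -1.507 ]
[272   0  23  29 546] [array([0.5406, 0.1349]), array([0.5389, 0.1061])]
[103  10  16  15 185] [array([0.3706, 0.1534]), array([0.3707, 0.1368])]
[466 116  16  15 182] [array([0.7274, 0.0252]), array([0.7277, 0.0098])]
[  0 153  24  54 779] [array([0.2111, 0.0254]), array([ 0.1902, -0.0407])]
lid diff 127
```

```bash
python3 - <<'E'
from h import *
np.set_printoptions(precision=4,suppress=True)
R_=[]
for n in ('scene','side'):
    c=grab(n,n+'9.png'); im=c['image']; Ti=np.linalg.inv(c['T']); q=Ti[:3,:3]@np.array([.541,.135,.166])+Ti[:3,3]; u,v=c['cx']+c['f']*q[0]/q[2],c['cy']+c['f']*q[1]/q[2]
    x0,y0=int(u)-22,int(v)-22; m=(im[y0:y0+44,x0:x0+44].max(2)<70).astype('uint8'); print(n,(u,v))
    print('\n'.join(''.join('#' if k else '.' for k in r) for r in m[8:40]))
E
```

```text
scene (np.float64(287.0572863913088), np.float64(180.44634144702866))
##############..####........................
##############.#####........................
#########.#########.........................
##################..........................
.################...........................
..##############............................
...#############............................
.....##########.............................
#.......######..............................
####.....####...............................
#####...................##..................
.####..................######...............
..###.................#######...............
....#.................#######...............
....................#########...............
...................########..#..............
...................########.................
..................########..................
..................#######...................
.................########...................
................########....................
...............########.....................
...............########.................
[... 1217 characters left out ...]
#####....###########...##
..............##########.....###############
..........##############...#.###############
.........###############..#.################
.......#################...#.###############
.....####################..#.###############
....######################...###############
...#####################.....###############
..#######################..#################
#########################....###############
#########################....###############
##########################..#######.########
###########################..###############
############################.###############
############################.###############
############################################
```

```bash
python3 -c "
from h import *
print(robot.close_job())"
```

```text
the job is handed in; nothing more can be done
None
```

The job is handed in at about 18 s of the 58 s allowed: the lid lies knob up in the middle of the board, and the ladle hangs by its hook over the pot's far rim, but no verdict came back and I checked the final hang only by dark-pixel masks, not by viewing a picture.

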